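# Change the shop counter's power from generator to mains

## Task

The counter's changeover box was left on generator (handle pointing at the orange dot) with its orange fuse cover standing open. First turn the red handle to off, pointing at the white dot, and leave it there; then press the fuse cover down until its catch snaps and holds it fully shut; only then turn the handle on to mains, the green dot. Press the cover firmly but do not ram it, and leave the goods on the counter where they stand.

Things in the scene. Friction and masses are not known exactly. Their poses are not given: they have to be found in the camera images.
- housing: grey changeover box, fixed to the counter, 220 (x) x 360 (y) x 90 mm high; origin at the centre of its underside, z up. On its top face: the rotary handle at local (0, -90) mm, and the fuse compartment (118 x 120, walls 22 high) centred at local (0, +90) mm, with a black catch block (14 x 60 x 32 high) in front of it at local (-92, +90) mm
- off_dot (a point): white dot (off), 22 mm across, on the housing's top face, 84 mm from the handle's axis towards local +x of the housing
- mains_dot (a point): green dot (mains), 84 mm from the handle's axis, 60 degrees clockwise of the white dot seen from above; an orange dot (generator) lies 60 degrees the other way
- handle (a joint): angle of the red handle about the vertical, rad, growing clockwise seen from above: -1.047 generator (orange dot), 0 off (white), +1.047 mains (green); stops at -1.15 and 1.15. A spring detent holds it at each of the three; leaving one takes about 0.5 N m, and past about 0.52 rad from off (either way) it is drawn into the outer position by itself, nearer than that into off
- handle_grip (a point): point on the handle's axis, 135 mm above the counter. The grip bar is 18 mm wide, spans 108 to 142 mm above the counter, and reaches 68 mm from the axis on its pointer side (yellow tip), 52 mm on the other; the hub under it (radius 24 mm) ends at 108 mm. Local x of this point runs along the bar to the pointer, z is up
- handle_pointer (a point): pointer end of the handle's bar, 68 mm from the axis, 135 mm above the counter
- cover (a joint): angle of the orange fuse cover, rad: 0 fully shut, growing as its near edge rises, up to 1.6. The hinge is stiff: the cover stays where it is left. From about 0.11 down to 0 a spring catch must be overcome (10 to 20 N at the near edge); then it holds the cover shut
- cover_hinge (a point): middle of the cover's hinge line, at local (68, 90, 118) mm of the housing; the line runs along the housing's y
- cover_press (a point): middle of the black pressing patch on the cover's outer (upper) face, 113 mm from the hinge line. Local z is the cover's outward normal, local x points from the near edge to the hinge. The cover is a plate 138 (hinge to near edge) x 124 wide x 8 mm thick; shut, it is level, its upper face 122 mm above the counter
- sweet_box_a: red and yellow sweet box, 180 x 130 x 45 mm, loose; origin at the centre of its underside. Not part of the job: leave it alone
- sweet_box_b: second red and yellow sweet box, 180 x 130 x 45 mm, loose; origin at the centre of its underside. Not part of the job: leave it alone
- can: blue drink can, 66 diameter, 115 tall mm, loose; origin at the centre of its underside. Not part of the job: leave it alone
- jar: amber jar with green cap, 70 diameter, 100 tall mm, loose; origin at the centre of its underside. Not part of the job: leave it alone
- carton: orange drink carton, 60 x 60 x 150 tall mm, loose; origin at the centre of its underside. Not part of the job: leave it alone
- stapler: blue and black stapler, 140 x 36 x 50 mm, loose; origin at the centre of its underside. Not part of the job: leave it alone

How it is judged:
By the outcome, as a careful person would: the job done as asked, in the order asked, and still so for the second after the job is handed in, with the robot touching nothing.
It also fails if it takes over 72 s, if anything falls off the work surface, if the arm or the gripper's body presses on something with over 40 N, if the wrist force passes 120 N, or if a joint passes its speed limit or range.

## Robot

A 7-joint arm with a two-finger parallel gripper is mounted at the origin on the work surface. World frame = base frame: x ahead of the robot, y to its left, z up, the work surface at z = 0. Lengths are in m, angles in rad, forces in N, time in s.
With the tool pointing down it reaches from about 0.425 to 0.875 m from the base axis. Payload 8.4 kg.
Tool frame: the origin (TCP) lies midway between the tips of the shut fingers; the grasp point (between the pads) lies 19 mm behind it; z points along the fingers, y is the line along which they close (so a half turn about z gives the same grasp; the last joint's range is limited). The gripper opens to 85 mm and grips with 20 to 120 N. Pads are 22 mm wide; open, the fingers measure 114 mm over their backs; the gripper's body (76 mm by 85 mm) begins 54 mm behind the grasp point. The pads swing forward as they close: fully open they stand 13 mm farther back than shut.
Start: joints at [-1.235, 0.333, 0.04, 1.465, -0.013, 1.343, -0.059], TCP at [0.274, 0.589, 0.231] pointing down, gripper open.
Joint ranges: [-2.58, 2.58], [-0.38, 2.09], [-1.3, 1.39], [0.25, 2.4], [-1.5, 4.64], [0.08, 2.09], [-2.65, 2.65]. Speed limits (rad/s): [2.22, 2.22, 2.79, 2.79, 3.14, 3.14, 3.14].

## Interface

Orientations are given as a 3x3 rotation matrix whose columns are the frame's x, y, z axes.
In Python, from cell import sense, camera, finish_job, boxes_of, landmark_of gives the robot as it stands.
- The arm moves only by the shell command python3 -m handwheel 'ROWS' [FORCE]. ROWS is JSON, a list of rows, each a list of 3 entries, a list of its own where there are three numbers: the shift along the tool's x, y, z as a fraction of full scale, then the turn, a rotation vector about the tool's x, y, z as a fraction of full scale, then the opening, from -1 (shut) to 1 (fully open). A call has 1 to 10 rows; each row is the pose to reach, as a shift and turn from the pose commanded when the call began, along the tool's axes at that moment; what a row does not reach only later rows make up. Full scale, the value 1, is 250 mm for a shift and 90 degrees for a turn. A row lasts 1/12 s, in which the tool goes at most 41.7 mm and 7.16 degrees, less where a joint would pass 70% of its speed; a pose out of reach is approached as far as the arm can. A call with a number of a shift or a turn outside -1 to 1 is refused whole. A call with a gripper value outside its range is refused whole. The fingers move at their own pace and stop on an object; FORCE is the grip in N (left out, the last holds). Time passes only in rows, so rows that repeat a pose let the fingers close. It gives the time, the measured TCP pose, the force, the opening and the grip force at its end, in the units of the state.
- sense(): the state, without advancing time (a new reading comes with each control period).
- camera(name): name is "scene" or "top" or "wrist"; returns a dict with "pixels" (480x640x3 uint8, red, green, blue), "z_map" (480x640 float32, m along the optical axis (not along the pixel's ray), 0 where there is no reading), "camera_matrix" (3x3 intrinsics, pixels), "extrinsics" (4x4, takes a point from camera to world coordinates). Camera axes: x right, y down, z forward; pixel columns grow to the right and rows downward; lengths in m; the calibration is good to about 2 mm. A picture is of the moment at which its call begins.
- finish_job(): hands the job in; it is judged then, once.
Trained networks look in the newest picture that a camera, given by its name, has taken for a name from the list of things; names that differ only in an ending like _2 or _b are one class to them, and where a whole thing is asked for, a point or a joint stands for the part that bears it (a point fixed in the world has none). Each returns a list of dicts, best first, with "p" (0 to 1); they miss things now and then, are a little off and sometimes report something else, mostly with a low value. They report only what shows in the picture. A call takes as long as a camera call.
- boxes_of(camera, thing): "centre" ([row, column] in pixels, amid what is visible of it).
- landmark_of(camera, thing): "centre" ([row, column] in pixels: a listed point, or the origin of a listed thing).
The state is a dict: "time": time; "joints": joint angles; "joint_velocities": joint speeds; "joint_efforts": joint torques, N m; "tool_pos": TCP position; "tcp_rot": TCP orientation; "wrist_force": force on the tool from outside, world axes, zero at the start; "moment": the same for the moment, N m; "gripper_width": opening from 0.0 (shut) to 1.0 (fully open); "grasp_force": force on a finger pad.
Only numpy, scipy, OpenCV 4.12 (cv2) and the standard library are available. Lean on these libraries where they do the work, as an engineer would, in place of code of your own. Each camera call takes 0.05 s, during which the arm holds its last target. There are 200 camera calls.

## Working session

There is one attempt and no reset: what is moved stays moved. The work goes in short steps, Python scripts to look and compute and a shell command to move; the robot and the scene stay as the last step left them, time stands still between calls to the robot, and variables do not carry over. Pictures are saved under pics/ and viewed, at most 10 in all, crops included, and the job is handed in when it is done.

```bash
mkdir -p pics; cat > h.py <<'E'
import numpy as np, cv2
from cell import sense, camera, finish_job, boxes_of, landmark_of
def w(c,rc,z=None):
    r,k=rc; K=c["camera_matrix"]; E=c["extrinsics"]
    d=E[:3,:3]@np.linalg.inv(K)@[k,r,1]; o=E[:3,3]
    if z is not None: return o+d*(z-o[2])/d[2]
    p=c["z_map"][max(0,int(r)-1):int(r)+2,max(0,int(k)-1):int(k)+2]; p=p[p>0]
    return o+d*np.median(p) if len(p) else None
E
python3 - <<'E'
from h import *
np.set_printoptions(precision=4,suppress=True)
s=sense(); print({k:np.round(v,3).tolist() for k,v in s.items()})
for n in("top","scene"):
    c=camera(n); cv2.imwrite(f"pics/{n}0.png",c["pixels"][...,::-1]); print(n,c["extrinsics"][:3,3])
    for t,z in [("housing",0),("off_dot",.09),("mains_dot",.09),("handle_grip",.135),("handle_pointer",.135),("cover_hinge",.118),("cover_press",None)]:
        for L in landmark_of(n,t)[:2]: print(t,round(L["p"],2),np.round(L["centre"],1),w(c,L["centre"],z),w(c,L["centre"]))
    for t in ["sweet_box_a","can","jar","carton","stapler"]:
        for L in boxes_of(n,t)[:2]: print(t,round(L["p"],2),np.round(L["centre"],1),w(c,L["centre"]))
E
```

```text
{'time': 0.0, 'joints': [-1.235, 0.334, 0.04, 1.466, -0.013, 1.343, -0.059], 'joint_velocities': [0.001, -0.0, 0.0, -0.001, 0.001, 0.001, -0.002], 'joint_efforts': [-0.001, -65.857, 1.364, -40.557, 0.017, 0.012, 0.0], 'tool_pos': [0.274, 0.589, 0.23], 'tcp_rot': [[-0.907, 0.421, -0.001], [0.421, 0.907, -0.002], [-0.0, -0.002, -1.0]], 'wrist_force': [0.227, 0.444, 0.298], 'moment': [-0.014, 0.026, 0.015], 'grasp_force': 0.0, 'gripper_width': 1.0}
top [0.3552 0.0811 1.5674]
off_dot 0.73 [221.4 396.6] [ 0.6006 -0.1557  0.09  ] [ 0.6005 -0.1556  0.0904]
off_dot 0.66 [218.6 334.5] [0.613  0.0252 0.09  ] [0.5942 0.0293 0.1977]
mains_dot 0.74 [240.6 421.7] [ 0.5424 -0.2261  0.09  ] [ 0.5421 -0.2257  0.0923]
handle_grip 0.77 [250.  397.5] [ 0.5117 -0.1475  0.135 ] [ 0.5111 -0.1466  0.1407]
handle_pointer 0.84 [235.  384.2] [ 0.5551 -0.1118  0.135 ] [ 0.5538 -0.1106  0.1442]
cover_hinge 0.9 [214.7 337.1] [0.6193 0.0185 0.118 ] [0.6183 0.0188 0.1235]
sweet_box_a 0.82 [322.5 199.6] [0.3216 0.4261 0.0477]
sweet_box_a 0.82 [230.5 173.3] [0.5956 0.5071 0.0461]
can 0.95 [188.7 391.4] [ 0.6925 -0.14
[... 674 characters left out ...]
.3478 -0.3116  0.0487]
handle_pointer 0.72 [285.7 269.5] [ 0.5594 -0.0913  0.135 ] [ 0.5399 -0.0755  0.0938]
cover_hinge 0.67 [273.1 323.6] [0.6149 0.019  0.118 ] [0.6198 0.0135 0.1296]
cover_press 0.64 [236.8 316.4] [0.5886 0.0235 0.2249] [0.5886 0.0235 0.2249]
cover_press 0.25 [311.7 136. ] [ 0.3497 -0.31    0.0494] [ 0.3497 -0.31    0.0494]
sweet_box_a 0.78 [173.7 441.1] [0.602  0.4889 0.0475]
sweet_box_a 0.58 [143. 348.] [0.3508 0.406  0.0475]
can 0.79 [360.2 301.4] [ 0.7211 -0.1621  0.1164]
can 0.65 [292.6 240.9] [ 0.5291 -0.1458  0.1385]
jar 0.94 [363.3 169.6] [ 0.5261 -0.3448  0.1005]
carton 0.86 [217.1 361.2] [0.5835 0.1803 0.1382]
stapler 0.69 [306.9 132.8] [ 0.3365 -0.308   0.0524]
```

View pics/top0.png

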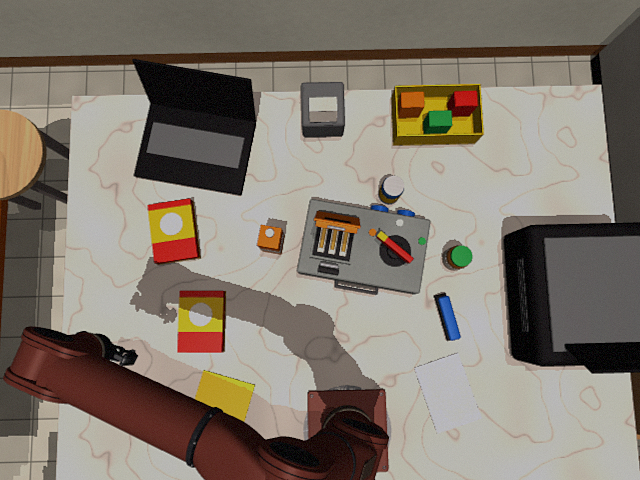

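View pics/scene0.png

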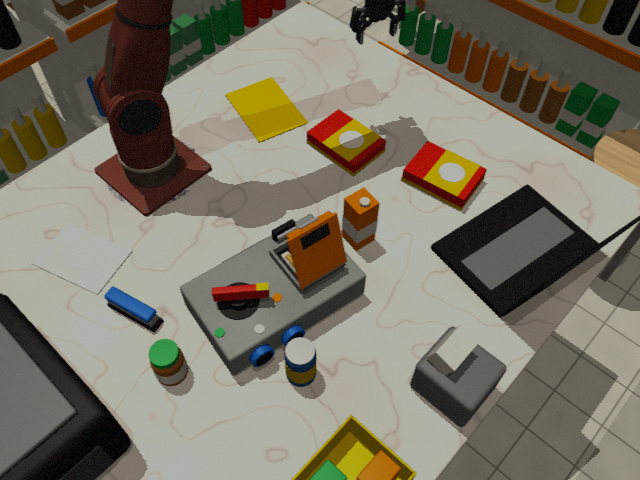

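The top view shows the housing around (365,245), the handle hub at (397,250), and the white, green and orange dots at (400,222), (421,241) and (373,232). The cover stands nearly upright at (337,222). In the scene view the can stands at (300,360), the jar at (169,363) and the carton at (361,217), all clear of the handle and cover. Next I'll fit the housing pose.

```bash
cat > fit.py <<'E'
from h import *
from scipy.optimize import least_squares
np.set_printoptions(precision=4,suppress=True)
def cloud(c):
    K=c["camera_matrix"];E=c["extrinsics"];v,u=np.mgrid[:480,:640]
    p=np.stack([(u-K[0,2])/K[0,0],(v-K[1,2])/K[1,1],np.ones(u.shape)],-1)*c["z_map"][...,None]
    return p@E[:3,:3].T+E[:3,3]
if __name__=="__main__":
  for n in("top","scene"):
    c=camera(n);P=cloud(c);I=c["pixels"].astype(int);hsv=cv2.cvtColor(c["pixels"],cv2.COLOR_RGB2HSV)
    X=P[(abs(P[...,0]-.53)<.17)&(abs(P[...,1]+.06)<.25)&(P[...,2]>.082)&(P[...,2]<.098)]
    # housing top outline
    m=((abs(P[...,2]-.09)<.01)&(abs(P[...,0]-.53)<.17)&(abs(P[...,1]+.06)<.21)).astype(np.uint8)
    k,lab,st,_=cv2.connectedComponentsWithStats(m);b=1+np.argmax(st[1:,4])
    R=cv2.minAreaRect((P[lab==b][:,:2]*1000).astype(np.float32));print(n,"rect",R)
    box=(abs(P[...,0]-.53)<.2)&(abs(P[...,1]+.06)<.2)
    def col(h0,h1,z0,z1,name):
        mm=box&(hsv[...,0]>=h0)&(hsv[...,0]<=h1)&(hsv[...,1]>150)&(hsv[...,2]>80)&(P[...,2]>z0)&(P[...,2]<z1)
        q=P[mm]; print(name,len(q),q.mean(0) if len(q) else "",q.min(0) if len(q) else "",q.max(0) if len(q) else ""); return q
    col(45,85,.08,.1,"green"); col(22,35,.125,.16,"tip")
    q=col(0,6,.125,.16,"red"); col(8,18,.08,.1,"orangedot")
    q=col(5,20,.13,.3,"cover")
    q=q[(abs(q[:,1]-.02)<.08)]
    if len(q)>20:
        U,S,V=np.linalg.svd(q-q.mean(0));print("cover normal",V[2],"mean",q.mean(0))
E
python3 fit.py
```

```text
top rect ((533.1317138671875, -57.31072998046875), (360.78790283203125, 221.98818969726562), 78.6314468383789)
green 33 [ 0.5426 -0.2256  0.092 ] [ 0.5351 -0.2352  0.0863] [ 0.5528 -0.2176  0.0981]
tip 57 [ 0.5516 -0.1039  0.1434] [ 0.5395 -0.116   0.1355] [ 0.5656 -0.0904  0.1498]
red 189 [ 0.5109 -0.1495  0.1423] [ 0.4773 -0.1855  0.1335] [ 0.5435 -0.1116  0.1516]
orangedot 43 [ 0.5709 -0.0836  0.0922] [ 0.5551 -0.1286  0.086 ] [ 0.5891 -0.0483  0.0972]
cover 404 [0.5755 0.0235 0.2307] [ 0.5371 -0.119   0.1304] [0.6247 0.0847 0.2557]
cover normal [-0.8924  0.1839 -0.412 ] mean [0.576  0.0259 0.2323]
scene rect ((535.620361328125, -59.84321594238281), (359.54998779296875, 223.2269287109375), 78.56668090820312)
green 65 [ 0.544  -0.2279  0.0942] [ 0.5348 -0.2375  0.0893] [ 0.5545 -0.2183  0.0986]
tip 91 [ 0.553  -0.1071  0.1446] [ 0.5402 -0.1193  0.1394] [ 0.5678 -0.0945  0.1497]
red 320 [ 0.514  -0.1524  0.1433] [ 0.478  -0.1918  0.134 ] [ 0.5503 -0.1126  0.1492]
orangedot 73 [ 0.5681 -0.0797  0.0936] [ 0.4713 -0.0969  0.0851] [0.5823 0.049  0.0991]
cover 2373 [0.5961 0.0155 0.1932] [ 0.5392 -0.1218  0.1301] [0.6317 0.0829 0.2556]
cover normal [ 0.9126 -0.187   0.3637] mean [0.5963 0.0162 0.1935]
```

```bash
cat > go.py <<'E'
import sys; from h import *
from scipy.spatial.transform import Rotation as Ro
# args: x y z yaw_deg of tool x ; prints shift & turn fractions
x,y,z,a=map(float,sys.argv[1:5]); s=sense(); R=np.array(s["tcp_rot"]); p=np.array(s["tool_pos"])
a=np.radians(a); T=np.column_stack([[np.cos(a),np.sin(a),0],[np.sin(a),-np.cos(a),0],[0,0,-1]])
print("shift",np.round(R.T@(np.array([x,y,z])-p)/.25,3),"turn",np.round(Ro.from_matrix(R.T@T).as_rotvec()/(np.pi/2),3))
print("t",round(s["time"],2),"pos",np.round(p,4),"yaw",round(np.degrees(np.arctan2(R[1,0],R[0,0])),1),"F",np.round(s["wrist_force"],1),"M",np.round(s["moment"],2),"g",s["gripper_width"],s["grasp_force"],"q",np.round(s["joints"],2))
E
python3 go.py 0.43 0.22 0.33 102; python3 -m handwheel 2>&1 | head -5
```

```text
shift [-1.189 -1.077 -0.395] turn [-0.    0.    0.59]
t 1.4 pos [0.2738 0.5895 0.2313] yaw 155.1 F [-0.3 -0.1 -0.1] M [0.04 0.01 0.01] g 0.9982324404493096 0.0 q [-1.24  0.33  0.04  1.47 -0.01  1.34 -0.06]
invalid input
```

```bash
python3 -m handwheel '[[[-0.3,-0.27,-0.4],[0,0,0.2],1],[[-0.95,-0.86,-0.4],[0,0,0.5],1],[[-0.95,-0.86,-0.4],[0,0,0.5],1],[[-0.95,-0.86,-0.4],[0,0,0.5],1],[[-0.95,-0.86,-0.4],[0,0,0.5],1],[[-0.95,-0.86,-0.4],[0,0,0.5],1],[[-0.95,-0.86,-0.4],[0,0,0.5],1],[[-0.95,-0.86,-0.4],[0,0,0.5],1],[[-0.95,-0.86,-0.4],[0,0,0.5],1],[[-0.95,-0.86,-0.4],[0,0,0.5],1]]'; python3 go.py 0.47 0.05 0.32 60;python3 go.py 0.516 -0.147 0.3 48.6
```

```text
time: 2.23
tool_pos: [0.4008, 0.2913, 0.3329]
tcp_rot: [[-0.338, 0.941, 0.002], [0.941, 0.338, 0.002], [0.001, 0.003, -1.0]]
wrist_force: [-1.2, 0.1, 0.2]
gripper_width: 0.999
grasp_force: 0.0
shift [-1.002 -0.066  0.05 ] turn [ 0.001 -0.001  0.553]
t 2.23 pos [0.4008 0.2913 0.3329] yaw 109.7 F [-1.2  0.1  0.2] M [0.05 0.   0.04] g 0.9988426082626565 0.0 q [-1.02 -0.03  0.29  1.68  0.01  1.49 -0.38]
shift [-1.806 -0.159  0.129] turn [ 0.001 -0.002  0.679]
t 2.23 pos [0.4008 0.2913 0.3329] yaw 109.7 F [-1.2  0.1  0.2] M [0.05 0.   0.04] g 0.9988426082626565 0.0 q [-1.02 -0.03  0.29  1.68  0.01  1.49 -0.38]
```

```bash
python3 -m handwheel '[[[-1,-0.09,0.05],[0,0,0.5],1],[[-1,-0.09,0.05],[0,0,0.5],1],[[-1,-0.09,0.05],[0,0,0.5],1],[[-1,-0.09,0.05],[0,0,0.5],1],[[-1,-0.09,0.05],[0,0,0.5],1],[[-1,-0.09,0.05],[0,0,0.5],1],[[-1,-0.09,0.05],[0,0,0.5],1],[[-1,-0.09,0.05],[0,0,0.5],1]]' | head -2; python3 go.py 0.516 -0.147 0.25 48.6
```

```text
time: 2.9
tool_pos: [0.4637, 0.0502, 0.3188]
shift [-0.624  0.526  0.275] turn [-0.    -0.     0.179]
t 2.9 pos [0.4637 0.0502 0.3188] yaw 64.7 F [-0.8  1.3 -0.6] M [ 0.02  0.03 -0.02] g 0.9988642488382367 0.0 q [-0.77 -0.12  0.52  1.77  0.06  1.48 -0.7 ]
```

```bash
python3 -m handwheel '[[[-0.62,0.53,0.27],[0,0,0.18],1],[[-0.62,0.53,0.27],[0,0,0.18],1],[[-0.62,0.53,0.27],[0,0,0.18],1],[[-0.62,0.53,0.27],[0,0,0.18],1],[[-0.62,0.53,0.27],[0,0,0.18],1],[[-0.62,0.53,0.27],[0,0,0.18],1],[[-0.62,0.53,0.27],[0,0,0.18],1],[[-0.62,0.53,0.27],[0,0,0.18],1]]' | head -2; python3 go.py 0.516 -0.147 0.118 48.6; python3 - <<'E'
from h import *
c=camera("wrist"); cv2.imwrite("pics/wr1.png",c["pixels"][...,::-1])
for t,z in [("handle_grip",.135),("handle_pointer",.135),("off_dot",.09),("mains_dot",.09)]:
    for L in landmark_of("wrist",t)[:1]: print(t,round(L["p"],2),np.round(L["centre"]),w(c,L["centre"],z).round(4))
E
```

```text
time: 3.57
tool_pos: [0.5186, -0.1426, 0.2509]
shift [-0.02   0.004  0.531] turn [-0.001  0.001  0.005]
t 3.57 pos [ 0.5186 -0.1426  0.2509] yaw 49.0 F [1.1 1.  0.8] M [ 0.09  0.02 -0.02] g 0.9953341305227729 0.0 q [-0.53  0.1   0.78  1.74 -0.07  1.33 -0.45]
handle_grip 0.76 [245. 318.] [ 0.5149 -0.1495  0.135 ]
handle_pointer 0.74 [154. 320.] [ 0.5606 -0.0985  0.135 ]
off_dot 0.81 [182. 400.] [ 0.5971 -0.1641  0.09  ]
mains_dot 0.67 [272. 399.] [ 0.5454 -0.2303  0.09  ]
```

View pics/wr1.png

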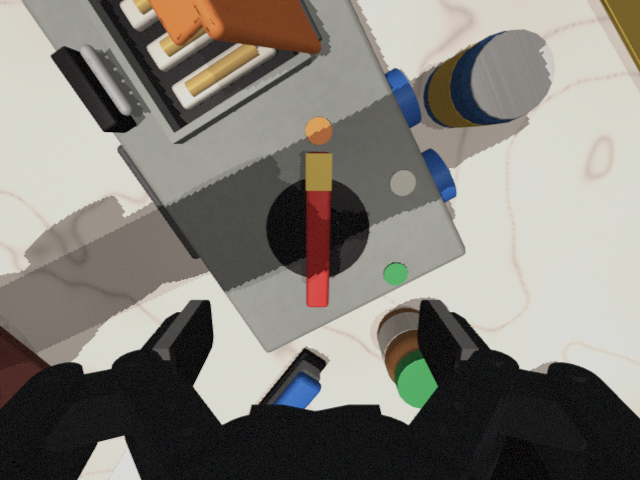

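The wrist view shows the bar upright at column 318, rows 153–306, centred between the fingers. I'll descend and grip.

```bash
python3 -m handwheel '[[[-0.02,0,0.15],[0,0,0],1],[[-0.02,0,0.3],[0,0,0],1],[[-0.02,0,0.42],[0,0,0],1],[[-0.02,0,0.5],[0,0,0],1],[[-0.02,0,0.535],[0,0,0],1],[[-0.02,0,0.535],[0,0,0],1],[[-0.02,0,0.535],[0,0,0],-1],[[-0.02,0,0.535],[0,0,0],-1],[[-0.02,0,0.535],[0,0,0],-1],[[-0.02,0,0.535],[0,0,0],-1]]' 40; python3 -m handwheel '[[[0,0,0],[0,0,0],-1],[[0,0,0],[0,0,0],-1],[[0,0,0],[0,0,0],-1],[[0,0,0],[0,0,0],-1]]' | tail -3; python3 go.py 0.516 -0.147 0.117 48.6
```

```text
time: 4.65
tool_pos: [0.5157, -0.1483, 0.1188]
tcp_rot: [[0.657, 0.754, 0.002], [0.754, -0.657, 0.0], [0.001, 0.001, -1.0]]
wrist_force: [-0.4, 0.6, -0.7]
gripper_width: 0.453
grasp_force: 0.0
wrist_force: [2.0, -2.3, 5.4]
gripper_width: 0.202
grasp_force: 45.5
shift [ 0.006 -0.004  0.006] turn [ 0.001 -0.001  0.003]
t 4.98 pos [ 0.5159 -0.1487  0.1184] yaw 48.9 F [ 2.  -2.3  5.4] M [-0.4  -0.46 -0.1 ] g 0.20203752086452068 45.528361201286316 q [-0.48  0.24  0.77  1.91 -0.19  1.06 -0.35]
```

```bash
python3 -m handwheel '[[[0,0,0],[0,0,0.06],-1],[[0,0,0],[0,0,0.13],-1],[[0,0,0],[0,0,0.2],-1],[[0,0,0],[0,0,0.27],-1],[[0,0,0],[0,0,0.34],-1],[[0,0,0],[0,0,0.41],-1],[[0,0,0],[0,0,0.48],-1],[[0,0,0],[0,0,0.54],-1],[[0,0,0],[0,0,0.6],-1],[[0,0,0],[0,0,0.667],-1]]'; python3 -m handwheel '[[[0,0,0],[0,0,0],-1],[[0,0,0],[0,0,0],-1],[[0,0,0],[0,0,0],-1]]' | tail -3; python3 go.py 0.516 -0.147 0.117 -11.4
```

```text
time: 5.82
tool_pos: [0.516, -0.1483, 0.1184]
tcp_rot: [[0.98, -0.198, 0.002], [-0.198, -0.98, -0.0], [0.002, -0.0, -1.0]]
wrist_force: [2.8, -0.7, 5.6]
gripper_width: 0.198
grasp_force: 45.7
wrist_force: [2.6, -0.6, 6.3]
gripper_width: 0.203
grasp_force: 45.7
shift [-0.001 -0.005  0.005] turn [-0.    -0.001  0.003]
t 6.07 pos [ 0.5159 -0.1484  0.1183] yaw -11.2 F [ 2.6 -0.6  6.3] M [-0.1  -0.61 -0.33] g 0.20346171221780276 45.70794403553009 q [-0.63  0.28  0.96  1.92 -0.26  1.07 -1.33]
```

```bash
python3 -m handwheel '[[[0,0,0],[0,0,0],0.3],[[0,0,0],[0,0,0],0.3],[[0,0,0],[0,0,0],0.3],[[0,0,0],[0,0,0],0.3],[[0,0,-0.12],[0,0,0],0.3],[[0,0,-0.26],[0,0,0],0.3],[[0,0,-0.4],[0,0,0],0],[[0,0,-0.55],[0,0,0],-0.5],[[0,0,-0.7],[0,0,0],-1],[[0,0,-0.76],[0,0,0],-1]]'; python3 go.py 0.625 0.0148 0.30 -11.4;  python3 - <<'E'
from h import *
c=camera("top"); I=c["pixels"][190:300,290:450]; cv2.imwrite("pics/t2.png",cv2.resize(I,None,fx=4,fy=4)[...,::-1])
for t,z in [("handle_grip",.135),("handle_pointer",.135)]:
    for L in landmark_of("top",t)[:1]: print(t,round(L["p"],2),np.round(L["centre"]),w(c,L["centre"],z).round(4))
E
```

```text
time: 6.9
tool_pos: [0.516, -0.149, 0.3121]
tcp_rot: [[0.981, -0.194, 0.005], [-0.194, -0.981, 0.0], [0.005, -0.001, -1.0]]
wrist_force: [0.8, 0.2, 0.1]
gripper_width: 0.086
grasp_force: 0.0
shift [ 0.301 -0.727  0.051] turn [-0.001 -0.003  0.003]
t 6.9 pos [ 0.516  -0.149   0.3121] yaw -11.2 F [0.8 0.2 0.1] M [-0.07 -0.03  0.04] g 0.08642635661458434 0.0 q [-0.76  0.07  1.02  1.65 -0.06  1.45 -1.49]
handle_grip 0.77 [250. 395.] [ 0.513  -0.1394  0.135 ]
```

View pics/t2.png

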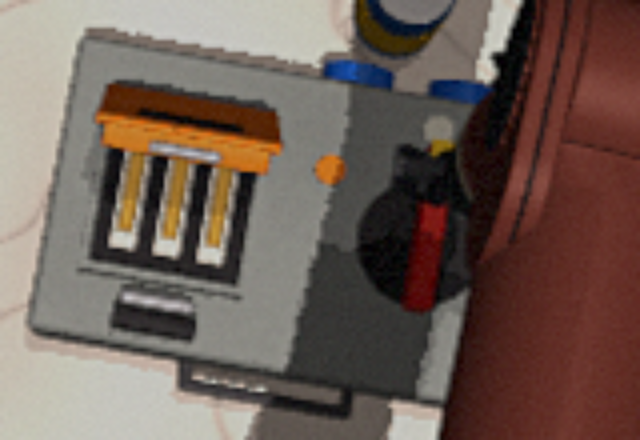

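The crop shows the handle's yellow tip at the white dot (about (440,140) in the crop), with the cover still open. Now I'll move behind the cover.

```bash
python3 -m handwheel '[[[0.1,-0.1,0],[0,0,0],-1],[[0.3,-0.3,0],[0,0,0],-1],[[0.3,-0.45,0],[0,0,0],-1],[[0.3,-0.6,0],[0,0,0],-1],[[0.3,-0.73,0],[0,0,0],-1],[[0.3,-0.73,0.1],[0,0,0],-1],[[0.3,-0.73,0.25],[0,0,0],-1],[[0.3,-0.73,0.4],[0,0,0],-1],[[0.3,-0.73,0.47],[0,0,0],-1],[[0.3,-0.73,0.47],[0,0,0],-1]]'; python3 go.py 0.625 0.0148 0.195 -11.4;  python3 - <<'E'
import numpy as np
from cell import sense
s=sense();p=np.array(s["tool_pos"]);a=np.radians(-11.4);d=p[:2]-[.534,-.0585]
lx=d@[np.cos(a),np.sin(a)];ly=d@[-np.sin(a),np.cos(a)];print("local",lx,ly,p[2])
for th,r in [(68,.095),(60,.1),(50,.105),(40,.11),(30,.115),(22,.12),(15,.122),(10,.124),(7,.124),(3,.124),(0,.124)]:
    t=np.radians(th);print(th,np.round((.068-r*np.cos(t)+.004*np.sin(t)+.011-lx)/.25,3),np.round((p[2]-(.118+r*np.sin(t)+.004*np.cos(t)))/.25,3))
E
```

```text
time: 7.88
tool_pos: [0.6202, 0.0165, 0.1838]
tcp_rot: [[0.981, -0.194, -0.009], [-0.194, -0.981, -0.002], [-0.009, 0.004, -1.0]]
wrist_force: [-0.5, 0.3, -0.3]
gripper_width: 0.002
grasp_force: 0.0
shift [ 0.02   0.003 -0.045] turn [0.002 0.006 0.003]
t 7.88 pos [0.6202 0.0165 0.1838] yaw -11.2 F [-0.5  0.3 -0.3] M [-0.01  0.03 -0.01] g 0.0020986206796946884 0.0 q [-0.79  0.42  0.91  1.63 -0.34  1.27 -1.59]
local 0.06966811123039643 0.09059676627794828 0.18378818033259217
68 -0.09 -0.095
60 -0.149 -0.091
50 -0.22 -0.069
40 -0.289 -0.032
30 -0.353 0.019
22 -0.402 0.069
15 -0.43 0.121
10 -0.448 0.161
7 -0.453 0.187
3 -0.457 0.221
0 -0.459 0.247
```

```bash
cat > loc.py <<'E'
import numpy as np
from cell import sense
s=sense();p=np.array(s["tool_pos"]);a=np.radians(-11.4);d=p[:2]-[.534,-.0585]
lx=d@[np.cos(a),np.sin(a)];ly=d@[-np.sin(a),np.cos(a)];print("local",lx.round(4),ly.round(4),p[2].round(4),"F",np.round(s["wrist_force"],1))
for th,r in [(68,.095),(60,.1),(50,.105),(40,.11),(30,.115),(22,.12),(15,.122),(10,.124),(7,.124),(3,.124),(0,.124)]:
    t=np.radians(th);print(th,np.round((.068-r*np.cos(t)+.004*np.sin(t)+.011-lx)/.25,3),np.round((p[2]-(.118+r*np.sin(t)+.004*np.cos(t)))/.25,3))
E
python3 -m handwheel '[[[0,0,0],[0,0,0],-1],[[0,0,0],[0,0,0],-1],[[0,0,0],[0,0,0],-1]]' | head -3; python3 loc.py
```

```text
time: 8.13
tool_pos: [0.6246, 0.016, 0.1916]
tcp_rot: [[0.981, -0.194, 0.002], [-0.194, -0.981, 0.0], [0.002, -0.001, -1.0]]
local 0.0741 0.0909 0.1916 F [-0.9  0.5  0.2]
68 -0.108 -0.064
60 -0.167 -0.06
50 -0.238 -0.038
40 -0.307 -0.001
30 -0.371 0.05
22 -0.419 0.1
15 -0.448 0.153
10 -0.466 0.192
7 -0.471 0.218
3 -0.475 0.252
0 -0.476 0.278
```

Settled. I'll push along the arc to about 30°.

```bash
python3 -m handwheel '[[[-0.05,0,-0.05],[0,0,0],-1],[[-0.1,0,-0.065],[0,0,0],-1],[[-0.14,0,-0.062],[0,0,0],-1],[[-0.17,0,-0.06],[0,0,0],-1],[[-0.205,0,-0.05],[0,0,0],-1],[[-0.24,0,-0.036],[0,0,0],-1],[[-0.275,0,-0.02],[0,0,0],-1],[[-0.307,0,0],[0,0,0],-1],[[-0.34,0,0.025],[0,0,0],-1],[[-0.371,0,0.05],[0,0,0],-1]]'; python3 loc.py; python3 - <<'E'
from h import *
c=camera("scene"); cv2.imwrite("pics/s3.png",c["pixels"][150:400,150:450][:,:,::-1].repeat(2,0).repeat(2,1))
E
```

```text
time: 8.97
tool_pos: [0.532, 0.0345, 0.177]
tcp_rot: [[0.981, -0.193, -0.0], [-0.193, -0.981, 0.0], [-0.0, -0.0, -1.0]]
wrist_force: [1.0, -1.7, 1.0]
gripper_width: -0.001
grasp_force: 0.4
local -0.0203 0.0907 0.177 F [ 1.  -1.7  1. ]
68 0.27 -0.122
60 0.211 -0.118
50 0.14 -0.096
40 0.07 -0.059
30 0.007 -0.008
22 -0.042 0.042
15 -0.07 0.094
10 -0.088 0.134
7 -0.093 0.16
3 -0.097 0.194
0 -0.099 0.22
```

View pics/s3.png

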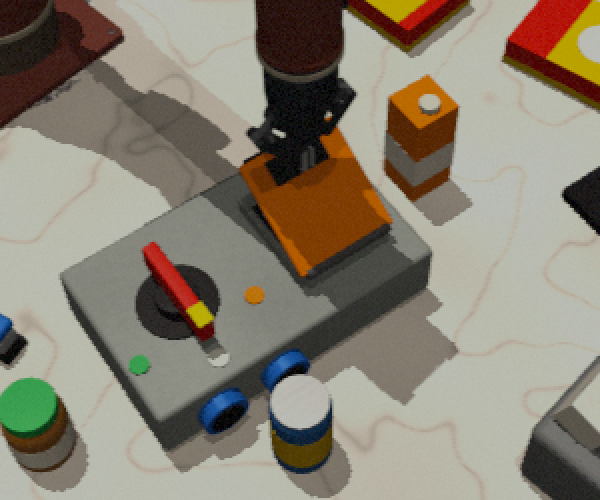

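The picture shows the cover swung down to about 30° with the fingertips on its patch at (300,165), and the handle still at white. I'll continue to about 8° more slowly.

```bash
python3 -m handwheel '[[[-0.02,0,0.015],[0,0,0],-1],[[-0.04,0,0.04],[0,0,0],-1],[[-0.053,0,0.065],[0,0,0],-1],[[-0.066,0,0.09],[0,0,0],-1],[[-0.078,0,0.112],[0,0,0],-1],[[-0.086,0,0.132],[0,0,0],-1],[[-0.09,0,0.145],[0,0,0],-1],[[-0.092,0,0.155],[0,0,0],-1],[[-0.092,0,0.155],[0,0,0],-1]]'; python3 loc.py
```

```text
time: 9.77
tool_pos: [0.5099, 0.0387, 0.1383]
tcp_rot: [[0.981, -0.193, -0.001], [-0.193, -0.981, -0.0], [-0.001, 0.001, -1.0]]
wrist_force: [0.3, 0.3, 0.4]
gripper_width: -0.001
grasp_force: 0.0
local -0.0428 0.0905 0.1383 F [0.3 0.3 0.4]
68 0.36 -0.277
60 0.301 -0.273
50 0.23 -0.251
40 0.161 -0.214
30 0.097 -0.163
22 0.048 -0.113
15 0.02 -0.061
10 0.002 -0.021
7 -0.003 0.005
3 -0.007 0.039
0 -0.009 0.065
```

```bash
python3 -m handwheel '[[[0,0,0.006],[0,0,0],-1],[[0,0,0.012],[0,0,0],-1],[[0,0,0.018],[0,0,0],-1],[[0,0,0.024],[0,0,0],-1],[[0,0,0.03],[0,0,0],-1],[[0,0,0.035],[0,0,0],-1],[[0,0,0.04],[0,0,0],-1],[[0,0,0.045],[0,0,0],-1],[[0,0,0.05],[0,0,0],-1]]'; python3 loc.py|head -1;  python3 -m handwheel '[[[0,0,0.004],[0,0,0],-1],[[0,0,0.008],[0,0,0],-1],[[0,0,0.012],[0,0,0],-1],[[0,0,0.016],[0,0,0],-1],[[0,0,0.016],[0,0,0],-1]]'; python3 loc.py|head -1
```

```text
time: 10.52
tool_pos: [0.5102, 0.0388, 0.1263]
tcp_rot: [[0.981, -0.193, -0.0], [-0.193, -0.981, 0.0], [-0.0, -0.0, -1.0]]
wrist_force: [-1.3, -0.1, 2.4]
gripper_width: 0.001
grasp_force: 0.8
local -0.0426 0.0907 0.1263 F [-1.3 -0.1  2.4]
time: 10.93
tool_pos: [0.5103, 0.0386, 0.1222]
tcp_rot: [[0.981, -0.193, 0.0], [-0.193, -0.981, -0.0], [0.0, 0.0, -1.0]]
wrist_force: [0.4, -0.2, -0.3]
gripper_width: -0.001
grasp_force: 0.0
local -0.0425 0.0905 0.1222 F [ 0.4 -0.2 -0.3]
```

```bash
python3 -m handwheel '[[[0,0,0.002],[0,0,0],-1],[[0,0,0.004],[0,0,0],-1],[[0,0,0.006],[0,0,0],-1],[[0,0,0.006],[0,0,0],-1]]' | grep -E "pos|force"; python3 -m handwheel '[[[0,0,0.002],[0,0,0],-1],[[0,0,0.004],[0,0,0],-1],[[0,0,0.004],[0,0,0],-1]]' | grep -E "pos|force"
```

```text
tool_pos: [0.5103, 0.0387, 0.1219]
wrist_force: [-7.4, -0.6, 17.9]
grasp_force: 8.5
tool_pos: [0.5104, 0.0387, 0.1217]
wrist_force: [-12.0, -1.1, 29.5]
grasp_force: 14.7
```

```bash
python3 -m handwheel '[[[0,0,-0.02],[0,0,0],-1],[[0,0,-0.12],[0,0,0],-1],[[0,0,-0.28],[0,0,0],-1],[[0,0,-0.44],[0,0,0],-1],[[0,0,-0.6],[0,0,0],-1],[[0,0,-0.7],[0,0,0],-1],[[0,0.2,-0.7],[0,0,0],-0.2],[[0.05,0.35,-0.7],[0,0,0],0.3],[[0.09,0.5,-0.7],[0,0,0],0.3],[[0.14,0.65,-0.7],[0,0,0],0.3]]'|head -2; python3 - <<'E'
from fit import *
for n in("scene","wrist"):
    c=camera(n);P=cloud(c);hsv=cv2.cvtColor(c["pixels"],cv2.COLOR_RGB2HSV)
    a=np.radians(-11.4);d=P[...,:2]-[.534,-.0585];lx=d@[np.cos(a),np.sin(a)];ly=d@[-np.sin(a),np.cos(a)]
    m=(abs(ly-.09)<.05)&(lx>-.065)&(lx<.06)&(P[...,2]<.2)
    q=P[m];print(n,m.sum())
    if m.sum()>50: print(np.polyfit(lx[m],q[:,2],1),np.median(q[:,2]),[np.median(P[...,2][m&(lx<-.04)]),np.median(P[...,2][m&(lx>.03)])])
    if n=="scene": cv2.imwrite("pics/s4.png",c["pixels"][150:400,150:450][:,:,::-1].repeat(2,0).repeat(2,1))
E
python3 go.py 0.516 -0.148 0.118 -11.4
```

```text
time: 12.35
tool_pos: [0.5126, -0.1286, 0.2954]
scene 2064
[-0.0065  0.1239] 0.123837165923539 [np.float64(0.12440177192290158), np.float64(0.12363664403017915)]
wrist 14336
[-0.0061  0.123 ] 0.12299841551058996 [np.float64(0.12349774490848886), np.float64(0.12283775710416317)]
shift [0.025 0.05  0.709] turn [ 0.001 -0.001 -0.003]
t 12.45 pos [ 0.5122 -0.1341  0.2953] yaw -11.6 F [-0.   0.1  0.3] M [0.   0.01 0.03] g 0.6442701401593907 0.0 q [-0.94  0.06  1.18  1.7  -0.06  1.42 -1.53]
```

View pics/s4.png

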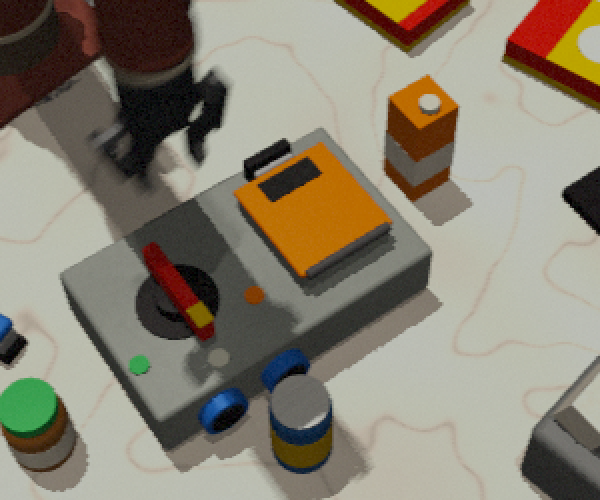

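The cover lies flat (slope about 0.006 rad, upper face at 0.123 m) and the handle is at white. Now I'll grasp the handle again.

```bash
python3 -m handwheel '[[[0.02,0.05,0],[0,0,0],0.6],[[0.02,0.05,0],[0,0,0],0.6],[[0.02,0.05,0],[0,0,0],0.6]]'|head -2; python3 go.py 0.516 -0.148 0.118 -11.4
```

```text
time: 12.7
tool_pos: [0.5154, -0.1401, 0.2947]
shift [0.009 0.03  0.707] turn [0.001 0.    0.002]
t 12.7 pos [ 0.5154 -0.1401  0.2947] yaw -11.2 F [-0.1 -0.1 -0.1] M [ 0.03  0.04 -0.04] g 0.8015954260616968 0.0 q [-0.91  0.09  1.19  1.69 -0.09  1.42 -1.48]
```

```bash
python3 -m handwheel '[[[0.01,0.03,0.1],[0,0,0],0.6],[[0.01,0.03,0.25],[0,0,0],0.6],[[0.01,0.03,0.4],[0,0,0],0.6],[[0.01,0.03,0.54],[0,0,0],0.6],[[0.01,0.03,0.65],[0,0,0],0.6],[[0.01,0.03,0.705],[0,0,0],0.6],[[0.01,0.03,0.705],[0,0,0],0.6],[[0.01,0.03,0.705],[0,0,0],-1],[[0.01,0.03,0.705],[0,0,0],-1],[[0.01,0.03,0.705],[0,0,0],-1]]' 40|head -2; python3 -m handwheel '[[[0,0,0],[0,0,0],-1],[[0,0,0],[0,0,0],-1],[[0,0,0],[0,0,0],-1],[[0,0,0],[0,0,0],-1]]' | tail -3;python3 go.py 0.516 -0.148 0.118 -71.4
```

```text
time: 13.53
tool_pos: [0.5178, -0.1478, 0.1204]
wrist_force: [-1.3, -1.6, 7.3]
gripper_width: 0.204
grasp_force: 42.1
shift [-0.006 -0.001  0.008] turn [-0.001 -0.001  0.669]
t 13.87 pos [ 0.5173 -0.1486  0.1201] yaw -11.2 F [-1.3 -1.6  7.3] M [-0.25  0.37 -0.07] g 0.2037829681560582 42.124019265174866 q [-0.72  0.33  1.09  1.91 -0.33  1.09 -1.26]
```

```bash
python3 -m handwheel '[[[0,0,0],[0,0,0.06],-1],[[0,0,0],[0,0,0.13],-1],[[0,0,0],[0,0,0.2],-1],[[0,0,0],[0,0,0.27],-1],[[0,0,0],[0,0,0.34],-1],[[0,0,0],[0,0,0.41],-1],[[0,0,0],[0,0,0.48],-1],[[0,0,0],[0,0,0.54],-1],[[0,0,0],[0,0,0.6],-1],[[0,0,0],[0,0,0.667],-1]]'|head -3; python3 -m handwheel '[[[0,0,0],[0,0,0],-1],[[0,0,0],[0,0,0],-1],[[0,0,0],[0,0,0],-1]]' | tail -3; python3 go.py 0.516 -0.148 0.117 -71.4
```

```text
time: 14.7
tool_pos: [0.5167, -0.1495, 0.1201]
tcp_rot: [[0.317, -0.948, 0.001], [-0.948, -0.317, -0.002], [0.002, -0.001, -1.0]]
wrist_force: [-4.1, -5.1, 7.9]
gripper_width: 0.204
grasp_force: 42.3
shift [-0.007  0.001  0.012] turn [-0.    -0.001  0.001]
t 14.95 pos [ 0.5167 -0.1495  0.1201] yaw -71.3 F [-4.1 -5.1  7.9] M [-0.82  0.86 -0.3 ] g 0.20402054626687294 42.34400510787964 q [-0.85  0.48  1.32  1.92 -0.51  1.15 -2.15]
```

```bash
python3 -m handwheel '[[[0,0,0],[0,0,0],0.3],[[0,0,0],[0,0,0],0.3],[[0,0,0],[0,0,0],0.3],[[0,0,0],[0,0,0],0.3],[[0,0,-0.12],[0,0,0],0.3],[[0,0,-0.26],[0,0,0],0.3],[[0,0,-0.4],[0,0,0],0.3],[[0,0,-0.55],[0,0,0],0.3],[[0,0,-0.7],[0,0,0],0.3],[[0,0,-0.7],[0,0,0],0.3]]'; python3 -m handwheel '[[[0,0,0],[0,0,-0.07],0.3],[[0,0,0],[0,0,-0.15],0.3],[[0,0,0],[0,0,-0.2],0.3],[[0,0,0],[0,0,-0.2],0.3]]'|tail -3; python3 - <<'E'
from fit import *
for n in("scene","wrist"):
    c=camera(n);P=cloud(c)
    a=np.radians(-11.4);d=P[...,:2]-[.534,-.0585];lx=d@[np.cos(a),np.sin(a)];ly=d@[-np.sin(a),np.cos(a)]
    hsv=cv2.cvtColor(c["pixels"],cv2.COLOR_RGB2HSV)
    m=(abs(ly-.09)<.05)&(lx>-.065)&(lx<.06)&(P[...,2]<.2)
    if m.sum()>50: print(n,np.polyfit(lx[m],P[...,2][m],1))
    m=(abs(ly+.09)<.08)&(abs(lx)<.09)&(P[...,2]>.13)&(P[...,2]<.15)&((hsv[...,0]<8)|((hsv[...,0]>20)&(hsv[...,0]<34)))&(hsv[...,1]>130)
    q=np.c_[lx[m],ly[m]];U,S,V=np.linalg.svd(q-q.mean(0));print("bar",len(q),q.mean(0),np.degrees(np.arctan2(V[0,1],V[0,0])))
    if n=="scene": cv2.imwrite("pics/s5.png",c["pixels"][...,::-1])
E
```

```text
time: 15.78
tool_pos: [0.5189, -0.1493, 0.2999]
tcp_rot: [[0.322, -0.947, 0.008], [-0.947, -0.322, 0.001], [0.002, -0.008, -1.0]]
wrist_force: [0.3, -0.3, 0.4]
gripper_width: 0.652
grasp_force: 0.0
wrist_force: [0.2, 0.5, 0.2]
gripper_width: 0.651
grasp_force: 0.0
scene [-0.0067  0.1239]
bar 451 [ 0.0097 -0.1017] -60.636318056729955
wrist [-0.0015  0.1228]
bar 2162 [ 0.0018 -0.0932] 121.46556547890316
```

View pics/s5.png

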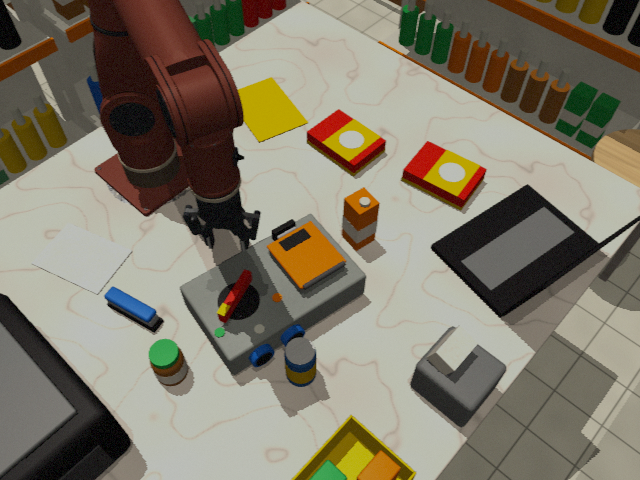

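The handle's yellow tip at (223,312) points at the green dot (219,332), at -60.6° to -58.5° local. The cover at (305,255) is shut and the goods haven't moved.

```bash
python3 -c "
from cell import finish_job
print(finish_job())"
```

```text
the job is handed in; nothing more can be done
None
```

I turned the handle to off, pressed the fuse cover down until it stayed shut, then turned the handle on to mains; the goods stand where they were, and I've handed the job in.

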